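# Ease the mounting-press plate up with the wedge that fits

### The job

Of the two wooden wedges, take the one that fits into the channel between the bars of the small mounting press, and push it thin end first along the channel, under the front edge of the aluminium plate, until the plate is just lifted off its bars: about 4 mm clear, certainly not as much as 10 mm at any time. Finish while holding the wedge in the gripper, with the plate carried by this wedge alone. Leave the hand roller, the tape ring and the stack of panels where they are.

Things in the scene. Friction and masses are not known exactly. Their poses are not given: they have to be found in the camera images.
- press: Fixed mounting press, place and yaw vary. Grey base 275 x 130 x 8 mm (x -125 to +150); on it two steel bars along x (25 mm wide, 14 mm tall, x -120 to +145), a 30 mm wide channel between them. The plate lies on the bars, x 0 to 137. Origin: on the work surface, on the channel's centre line, below the plate's front edge. x: the way a wedge is pushed, in under the plate; z up.
- channel (a point): On the channel's floor (the base's top, 8 mm above the work surface), on its centre line, at the bars' open end, 120 mm before the plate's front edge; axes as the press. From here to the plate the channel is open from above and at its end. Bar tops are 22 mm above the work surface. Four guide pins, 44 mm tall, at x 25 and 120, y +-47.5 mm of the press.
- plate (a joint): Height of the aluminium plate above the bars, in m: 0 lying on them, at most 0.015. The plate (137 x 110 x 6 mm, a yellow and white sign blank fixed on top, about 0.45 kg, varies) only slides straight up and down on the guide pins and sinks back under its weight.
- plate_edge (a point): Middle of the plate's front edge, at the height of its underside (22 mm above the work surface, 14 mm above the channel's floor, when it lies on the bars); rises with the plate. The edge is rounded, 3 mm radius.
- wedge_slim: The wooden wedge that fits: 24 mm wide, 112 mm long, about 90 g, lying flat. Origin: centre of the underside; x points to the thin end (4 mm thick, at x = +56), z up. The ramp climbs evenly to 24 mm at x = -30 (1 mm in 4.3); from x = -56 to -30 a grip block 55 mm tall. It meets the plate with its tip about 46 mm past the plate's front edge; 63 mm past gives 4 mm of lift.
- wedge_slim_grip (a point): Point inside the slim wedge's grip block to grip it at, at its x = -43 mm, 40 mm above its underside; pinch it across its 24 mm width (y) from above. Pushing the wedge under the plate takes 5 to 15 N.
- wedge_wide: The other wooden wedge, same shape and length but 38 mm wide, about 140 g: too wide for the channel. Origin and axes as for the slim one. The two may lie in either place.
- wedge_wide_grip (a point): Point inside the wide wedge's grip block, 40 mm above its underside, at x = -43 mm.
- roller: Bystander: hand roller lying down, black rubber roll 40 mm in diameter and 60 mm wide at the origin, wooden handle to its -x, 175 mm long, 40 mm tall. Origin: on the work surface below the roll's middle.
- tape: Bystander: cardboard-coloured tape ring, 90 mm in diameter, 24 mm tall, lying flat. Origin: centre of its underside.
- panels: Bystander: stack of four sign panels, about 92 x 162 mm and 36 mm tall. Origin: centre of its underside; the length is along y.

How it is judged:
By the outcome, as a careful person would: the job done as asked, in the order asked, and still so for the second after the job is handed in, while the arm keeps its last pose, push and grip.
It also fails if it takes over 45 s, if anything falls off the work surface, if the arm or the gripper's body presses on something with over 40 N, if the wrist force passes 120 N, or if a joint passes its speed limit or range.

### The arm

A 6-joint arm with a two-finger parallel gripper is mounted at the origin on the work surface. World frame = base frame: x ahead of the robot, y to its left, z up, the work surface at z = 0. Lengths are in m, angles in degrees, forces in N, time in s.
With the tool pointing down it reaches from about 0.25 to 0.8 m from the base axis. Payload 3.9 kg.
Tool frame: the origin (TCP) lies at the very end of the fingers, on their centre line; the grasp point (between the pads) lies 19 mm behind it; z points along the fingers, y is the line along which they close (so a half turn about z gives the same grasp; the last joint's range is limited). The gripper opens to 85 mm and grips with 20 to 120 N. Pads are 22 mm wide; open, the fingers measure 114 mm over their backs; the gripper's body (76 mm by 85 mm) begins 54 mm behind the grasp point. The pads swing forward as they close: fully open they stand 13 mm farther back than shut.
Start: joints at [-77.063, 14.897, -7.913, 67.191, 0, 90], TCP at [0.118, -0.512, 0.231] pointing down, gripper open.
Joint ranges: [-159.42, 159.42], [-47.68, 98.78], [-73.54, 78.23], [-108.79, 121.32], [-90, 84.71], [-180, 180]. Speed limits (degrees/s): [147.25, 147.25, 180, 180, 180, 180].

### API

Orientations are given as [roll, pitch, yaw] about the fixed x, y, z axes, in that order (R = Rz(yaw) Ry(pitch) Rx(roll)).
In Python, from station import arm, inverse_kinematics, vision gives the robot as it stands. The module is installed in compiled form; this text tells all that it offers. Calls block until the motion is done:
- arm.reach(position, orientation): joint-space move of the TCP to a pose.
- arm.move_straight(position, rotation=None, speed=0.15, contact_N=None): straight line of the TCP; rotation=None keeps the orientation; speed is the mean speed in m/s. With contact_N (N) it stops when the force on the tool has changed by that much, and returns True; else False.
- arm.set_joints(angles): joint-space move.
- arm.open_gripper() and arm.clamp(): open the fingers fully, or close them until they stop; the grip force is fixed at half the most.
- arm.sleep(seconds).
- inverse_kinematics(position, orientation): joint angles nearest the present ones, or None.
- vision.camera(name): name is "scene" or "top"; returns a dict with "color" (480x640x3 uint8, blue, green, red), "fx", "fy", "cx", "cy" (pixels), "view" (4x4, takes a point from world to camera coordinates). Camera axes: x right, y down, z forward; pixel columns grow to the right and rows downward; lengths in m; the calibration is good to about 2 mm. A picture is of the moment at which its call begins. There is no depth.
A pose or a line that the arm cannot do raises arm.Unreachable and nothing moves.
- arm.finish_job(): hands the job in; it is judged then, once.
Readings, each from a call of its own:
- arm.read_time(): time.
- arm.read_q(): joint angles.
- arm.read_qd(): joint speeds.
- arm.read_tau(): joint torques, N m.
- arm.read_position(): TCP position.
- arm.read_orientation(): TCP orientation.
- arm.read_wrist_force(): force on the tool from outside, world axes, zero at the start.
- arm.read_torque(): the same for the moment, N m.
- arm.read_gripper_width(): finger opening in m.
- arm.read_gripper_force(): force on a finger pad.
Only numpy, scipy, OpenCV 4.12 (cv2) and the standard library are available. Lean on these libraries where they do the work, as an engineer would, in place of code of your own. Each camera call takes 0.05 s, during which the arm holds its last target. There are 200 camera calls.

## Working session

There is one attempt and no reset: what is moved stays moved. The work goes in short steps, each a Python script; the robot and the scene stay as the last script left them, time stands still between calls to the robot, and variables do not carry over. Pictures are saved under pics/ and viewed, at most 10 in all, crops included, and the job is handed in when it is done.

```bash
mkdir -p pics
python3 - <<'E'
from station import arm, vision
import cv2,numpy as np
for n in("top","scene"):
    c=vision.camera(n); cv2.imwrite(f"pics/{n}0.png",c["color"]); print(n,c["fx"],c["fy"],c["cx"],c["cy"]); print(np.round(c["view"],4).tolist())
print(arm.read_time())
E
```

```text
top 498.24149581396426 498.24149581396426 325.54094091652604 241.50085513154204
[[0.0015, -1.0, -0.0035, -0.0209], [-0.9942, -0.0011, -0.1071, 0.5485], [0.1071, 0.0036, -0.9942, 1.0693], [0.0, 0.0, 0.0, 1.0]]
scene 558.621110011661 558.621110011661 317.3659076370458 246.5235794406582
[[-0.623, 0.7822, -0.0006, 0.3638], [0.4568, 0.3632, -0.8121, -0.2293], [-0.635, -0.5062, -0.5836, 1.7002], [0.0, 0.0, 0.0, 1.0]]
0.1
```

View pics/top0.png

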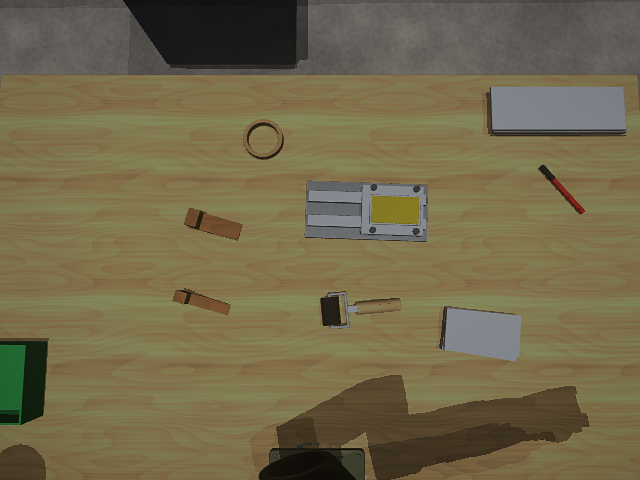

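View pics/scene0.png

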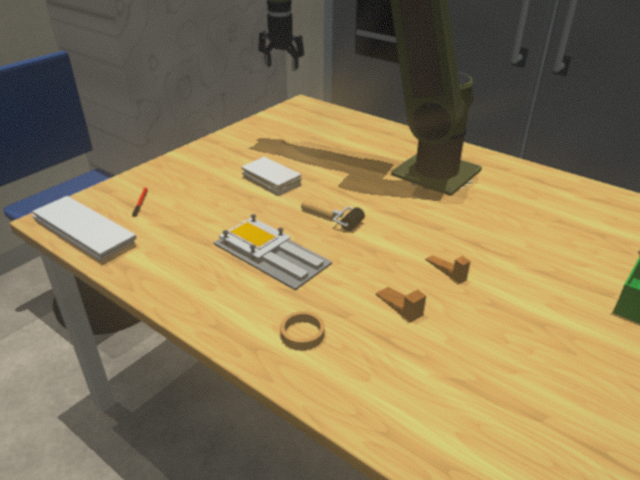

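The top view shows the slim wedge at about (202,302), with its block on the left and its tip near (230,311). The press covers about (305..428, 180..241), with its open end on the left and the plate at columns 362-426. The wide wedge is at (213,224).

```bash
cat > h.py <<'E'
import numpy as np, cv2
def ray(c,px,z):
    V=np.array(c["view"]);R,t=V[:3,:3],V[:3,3]
    d=R.T@np.array([(px[0]-c["cx"])/c["fx"],(px[1]-c["cy"])/c["fy"],1]); o=-R.T@t
    return o+d*(z-o[2])/d[2]
def proj(c,p):
    q=np.array(c["view"])@np.r_[p,1]; return np.array([c["fx"]*q[0]/q[2]+c["cx"],c["fy"]*q[1]/q[2]+c["cy"]])
E
python3 - <<'E'
from station import vision
from h import *
ims=[vision.camera("top") for _ in range(8)]
c=ims[0]; im=np.mean([i["color"] for i in ims],0).astype(np.uint8); cv2.imwrite("pics/avg.png",im)
hsv=cv2.cvtColor(im,cv2.COLOR_BGR2HSV)
def big(m,x0,x1,y0,y1):
    k=np.zeros_like(m);k[y0:y1,x0:x1]=m[y0:y1,x0:x1]
    cs,_=cv2.findContours(k,cv2.RETR_EXTERNAL,cv2.CHAIN_APPROX_NONE); return max(cs,key=cv2.contourArea)
g=(hsv[...,1]<60).astype(np.uint8)*255
P=big(g,290,445,165,255); r=cv2.minAreaRect(P); print("press",r,cv2.boxPoints(r).tolist())
for px in cv2.boxPoints(r): print(ray(c,px,.008).round(4))
print("hsv wedge",hsv[303,205],hsv[309,226],hsv[297,180],"table",hsv[320,205],hsv[285,215])
a=cv2.resize(im[280:325,165:240],None,fx=8,fy=8,interpolation=cv2.INTER_CUBIC)
b=cv2.resize(im[172:250,295:440],None,fx=5,fy=5,interpolation=cv2.INTER_CUBIC)
o=np.zeros((390,725,3),np.uint8); cv2.imwrite("pics/press.png",b); cv2.imwrite("pics/slim.png",a)
E
```

```text
press ((366.17694091796875, 210.6983642578125), (121.57854461669922, 56.616493225097656), 1.958067536354065) [[304.4559326171875, 236.91302490234375], [306.390380859375, 180.32958984375], [427.89794921875, 184.48370361328125], [425.9635009765625, 241.067138671875]]
[0.5612 0.0274 0.008 ]
[0.691  0.0238 0.008 ]
[ 0.6816 -0.2527  0.008 ]
[ 0.5521 -0.2457  0.008 ]
hsv wedge [ 14 153 115] [ 14 153 120] [ 14 153 112] table [ 22 108 132] [ 20 116 132]
```

View pics/press.png

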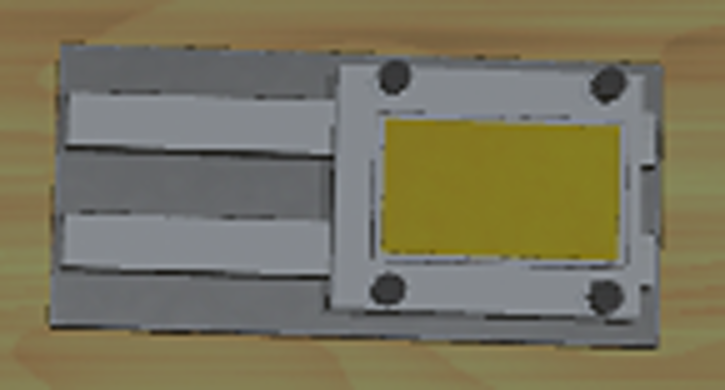

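View pics/slim.png

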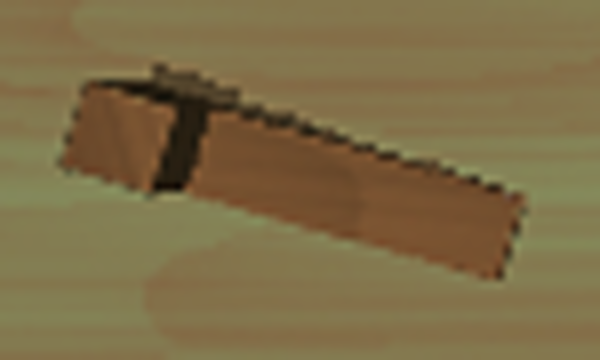

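The press crop shows the base corners, the bars' open-end corners, the plate front edge near crop column 334, and four pins. The slim crop shows the block's top-face corners at the left, near (92,85) and (62,165), and the tip at (525,198)-(500,280).

Run:
```python
from station import vision
from h import *
c=vision.camera("top")
def W(u,s,off,z): return ray(c,((u[0]+.5)/s-.5+off[0],(u[1]+.5)/s-.5+off[1]),z)
B=lambda u,z:W(u,5,(295,172),z); S=lambda u,z:W(u,8,(165,280),z)
b=[B(u,.008) for u in((62,43),(663,64),(658,347),(50,327))]
print("base\n",np.round(b,4), "len/w",np.linalg.norm(b[1]-b[0]),np.linalg.norm(b[2]-b[3]),np.linalg.norm(b[0]-b[3]))
yaw=lambda a,d:np.degrees(np.arctan2(d[1]-a[1],d[0]-a[0]))
print("base yaws",yaw(b[0],b[1]),yaw(b[3],b[2]),"ends+90",yaw(b[0],b[3])+90,yaw(b[1],b[2])+90)
r=[B(u,.022) for u in((68,93),(66,147),(65,214),(62,268))]; print("bars front\n",np.round(r,4),"mid",np.mean(r,0))
r2=[B(u,.022) for u in((333,100),(333,154),(330,220),(328,277))]; print("bars at plate mid",np.mean(r2,0),"yaw",yaw(np.mean(r,0),np.mean(r2,0)))
for zp in(.044,.052):
  p=[B(u,zp) for u in((395,76),(608,84),(604,296),(388,289))]; print("pins",zp,np.mean(p,0),yaw(p[0],p[1]),yaw(p[3],p[2]),np.linalg.norm(p[0]-p[1]),np.linalg.norm(p[0]-p[3]))
e=[B(u,.029) for u in((338,66),(330,308))]; print("plate edge",np.mean(e,0))
k=[S(u,.055) for u in((92,85),(62,165),(155,190),(182,105))]; print("block\n",np.round(k,4),np.mean(k,0))
t=[S(u,.004) for u in((525,198),(500,280))]; tm=np.mean(t,0); bm=(k[0]+k[1])/2
print("tip",tm,"yaw",yaw(bm,tm),"len",np.linalg.norm((tm-bm)[:2]),"grip",bm+(tm-bm)*13/112)
s=vision.camera("scene"); g=bm+(tm-bm)*13/112; g[2]=.055; print("scene px of block top",proj(s,g), "channel", proj(s,np.mean(r,0)))
cv2.imwrite("pics/sc.png",cv2.resize(s["color"][210:310,260:480],None,fx=3.6,fy=3.6,interpolation=cv2.INTER_CUBIC))
```

```text
base
 [[ 0.6913  0.0224  0.008 ]
 [ 0.6818 -0.2511  0.008 ]
 [ 0.5523 -0.2463  0.008 ]
 [ 0.561   0.0271  0.008 ]] len/w 0.27369904657749977 0.273480417620828 0.13040903705229795
base yaws -92.00046511846328 -91.83399839281672 ends+90 267.9395889872659 267.84206715630285
bars front
 [[0.6652 0.019  0.022 ]
 [0.6406 0.0198 0.022 ]
 [0.6102 0.02   0.022 ]
 [0.5858 0.0212 0.022 ]] mid [0.62544583 0.02000313 0.022     ]
bars at plate mid [ 0.62226723 -0.09883456  0.022     ] yaw -91.53214953329528
pins 0.044 [ 0.61930155 -0.170797    0.044     ] -92.14933651039198 -91.81389957388708 0.09370567562406386 0.09463838998502937
pins 0.052 [ 0.61790295 -0.16970859  0.052     ] -92.14933651039198 -91.81389957388706 0.0930101480479326 0.09393593936443599
plate edge [ 0.62158694 -0.09970163  0.029     ]
block
 [[0.441  0.2985 0.055 ]
 [0.4198 0.3058 0.055 ]
 [0.4132 0.2808 0.055 ]
 [0.4357 0.2743 0.055 ]] [0.42742454 0.28983309 0.055     ]
tip [0.39901437 0.19538022 0.004     ] yaw -106.37607232159425 len 0.11125968208078486 grip [0.42674201 0.28973613 0.04908036]
scene px of block top [462.34932141 258.24312582] channel [312.90047082 266.5293533 ]
```

View pics/sc.png

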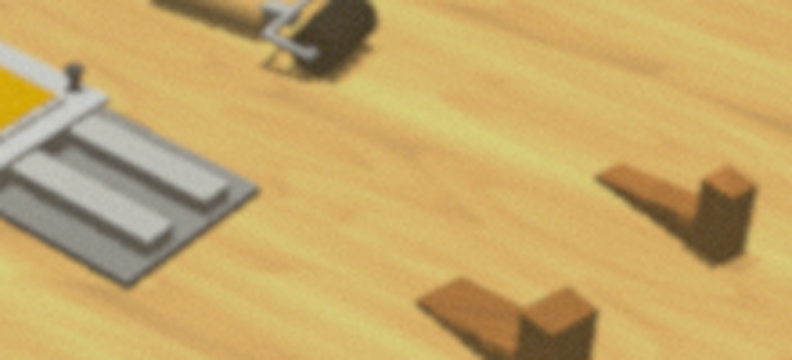

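Top-view results:

| Item | Position | Yaw |
|---|---|---|
| Press origin | (0.622, -0.0995) | -91.95° |
| Slim grip | (0.427, 0.290) | -106.4° |

The scene view confirms which wedge is the slim one and which way it points. Next I pick it up.

```bash
cat >> h.py <<'E'
yw=-91.95; d=np.array([np.cos(np.radians(yw)),np.sin(np.radians(yw))]); O=np.array([.6220,-.0995])
def P(x,z,lat=0): return [*(O+d*x+lat*np.array([-d[1],d[0]])),z]   # press frame -> world
E
python3 - <<'E'
from station import arm, vision, inverse_kinematics as ik
from h import *
g=[.427,.290]
for y in(-106.4,73.6): print(y,ik([*g,.021],[180,0,y]))
for y in(yw,yw+180): print(y,ik(P(-.1,.06),[180,0,y]))
o=[180,0,-106.4]
arm.reach([*g,.12],o); arm.move_straight([*g,.021],speed=.1); arm.clamp()
print(arm.read_gripper_width(),arm.read_gripper_force(),arm.read_position(),arm.read_wrist_force(),arm.read_q(),arm.read_time())
f0=arm.read_wrist_force()
arm.move_straight([*g,.09],speed=.08); print(arm.read_gripper_width(),arm.read_wrist_force(),arm.read_time())
c=vision.camera("top"); s=vision.camera("scene")
o=cv2.resize(c["color"][230:350,130:290],None,fx=2.5,fy=2.5); q=cv2.resize(s["color"][160:310,350:500],None,fx=2.5,fy=2)
cv2.imwrite("pics/g1.png",np.hstack([o,q]))
E
```

```text
-106.4 [ 34.18265747  24.55631238 -28.46717203  36.97651559   0.
 -39.41734253]
73.6 [ 34.18265747  24.55631238 -28.46717203  36.97651559   0.
 140.58265747]
-91.95 [ 4.05017394e-02  3.09710627e+01 -9.30798146e+00  4.97209559e+01
  0.00000000e+00 -8.80094983e+01]
88.05 [ 4.05017394e-02  3.09710627e+01 -9.30798146e+00  4.97209559e+01
  0.00000000e+00  9.19905017e+01]
0.023127981015857384 58.86562762232643 [0.42725048 0.29016351 0.02129507] [-0.11370054 -0.38068802  2.34766182] [ 3.41820355e+01  2.45361576e+01 -2.84440109e+01  3.69841155e+01
  2.56099501e-05 -3.94153883e+01] 5.375
0.02357181042734599 [ 0.01433223  0.40707225 -1.23203606] 6.3917
```

View pics/g1.png

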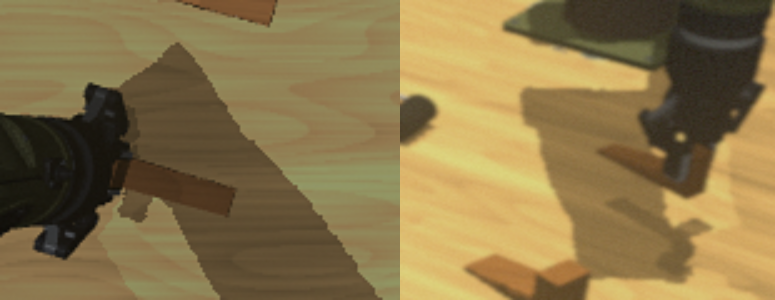

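The wedge is held level (width 23.6 mm), tip at about (223,311) in the full image. Now I go above the channel and look again.

Run:
```python
from station import arm, vision
from h import *
c=vision.camera("top"); t=ray(c,(222.8,311.2),.073); p=np.array(arm.read_position()); v=(t-p)[:2]
print("tip off",np.linalg.norm(v),np.degrees(np.arctan2(v[1],v[0])))
arm.move_straight([.427,.290,.13],speed=.15)
arm.reach(P(-.107,.13),[180,0,yw]); arm.move_straight(P(-.107,.050),speed=.1)
print(arm.read_position(),arm.read_orientation(),arm.read_time(),arm.read_wrist_force())
c=vision.camera("top"); s=vision.camera("scene")
o=cv2.resize(c["color"][170:255,280:440],None,fx=5,fy=5,interpolation=cv2.INTER_CUBIC); cv2.imwrite("pics/g2.png",o)
print("pred tip crop",[(proj(c,P(-.008,.033,l))-[280,170])*5 for l in(-.012,0,.012)])
cv2.imwrite("pics/g2s.png",cv2.resize(s["color"][190:300,210:370],None,fx=5,fy=5,interpolation=cv2.INTER_CUBIC))
```

```text
tip off 0.10013955587285238 -106.98063547338049
[0.62629227 0.00758895 0.05068507] [-1.79921921e+02  4.07644916e-03 -9.19400681e+01] 9.2083 [-0.54476851  0.17464683 -1.4122122 ]
pred tip crop [array([388.32865538, 218.03558742]), array([389.10468002, 191.26249799]), array([389.8789009, 164.5516386])]
```

View pics/g2.png

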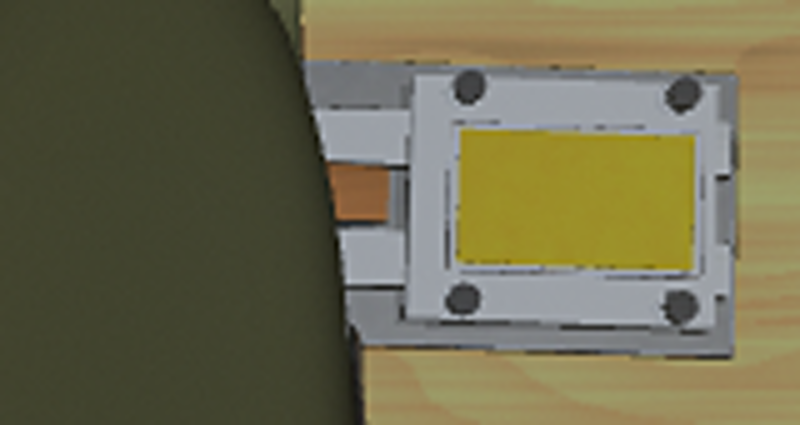

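View pics/g2s.png

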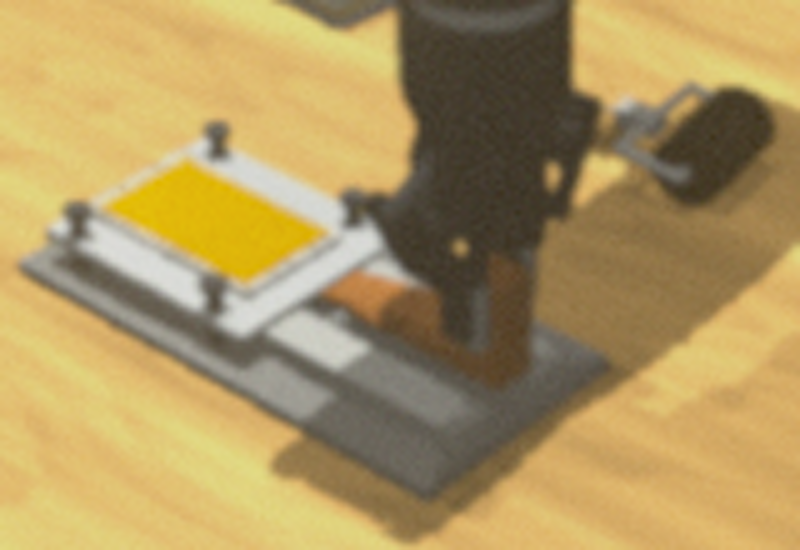

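In the top crop the tip is centred near row 194, against a predicted 191, so it sits about 1 mm towards the robot. That fits a 0.6° yaw error in the grasp. I correct the yaw, then lower the wedge until it touches.

Run:
```python
from station import arm, vision
from h import *
arm.move_straight(P(-.107,.048),[180,0,yw+.6],speed=.05)
f0=np.array(arm.read_wrist_force())
h=arm.move_straight(P(-.107,.024),speed=.03,contact_N=4)
print(h,arm.read_position(),arm.read_wrist_force()-f0,arm.read_torque(),arm.read_time())
c=vision.camera("top"); s=vision.camera("scene")
o=cv2.resize(c["color"][180:240,330:410],None,fx=5,fy=5,interpolation=cv2.INTER_CUBIC)
q=cv2.resize(s["color"][215:275,260:330],None,fx=5,fy=5,interpolation=cv2.INTER_CUBIC)
print("centre crop",(proj(c,P(-.008,.012))-[330,180])*5)
cv2.imwrite("pics/g3.png",np.hstack([o,q]))
```

```text
True [0.62561887 0.00748792 0.02929971] [0.36861148 0.56658832 3.91556122] [-0.03954027  0.05282829 -0.02059177] 10.175
centre crop [136.26892148 149.33860902]
```

View pics/g3.png

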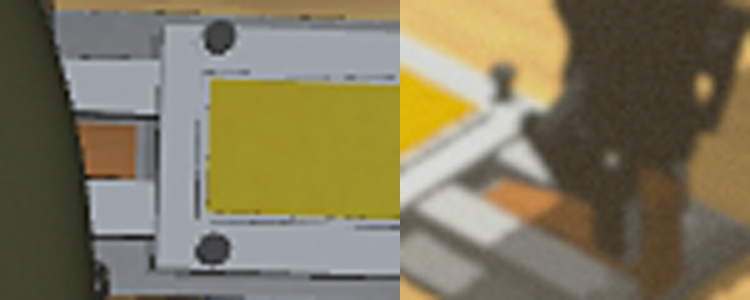

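The tip is in the channel and centred (150.5 against 149.3), and it touched the floor at the expected height. Now I push, watching the force.

Run:
```python
from station import arm
from h import *
z=arm.read_position()[2]-.0003
arm.move_straight(P(-.075,z),speed=.05)
f0=np.array(arm.read_wrist_force()); print(f0.round(1))
for x in list(np.arange(-.070,-.0449,.0025)):
    arm.move_straight(P(x,z),speed=.03)
    f=np.array(arm.read_wrist_force()); p=np.array(arm.read_position())
    print(round(x,4),"act x",((p[:2]-O)@d).round(4),"lat",((p[:2]-O)@[-d[1],d[0]]).round(4),"z",p[2].round(4),"push",(-f[:2]@d).round(1),"Flat",(f[:2]@[-d[1],d[0]]).round(1),"Fz",f[2].round(1))
    if np.linalg.norm(f-f0)>35: print("STOP");break
print(arm.read_time(),arm.read_gripper_width())
```

```text
[-0.7  0.8  4.8]
-0.07 act x -0.0696 lat 0.0003 z 0.0293 push 2.0 Flat 0.1 Fz 5.3
-0.0675 act x -0.0673 lat 0.0004 z 0.0293 push 1.3 Flat 0.9 Fz 4.6
-0.065 act x -0.0648 lat 0.0003 z 0.0293 push 1.9 Flat -0.3 Fz 5.5
-0.0625 act x -0.0623 lat 0.0003 z 0.0293 push 2.5 Flat 0.2 Fz 4.6
-0.06 act x -0.0598 lat 0.0003 z 0.0293 push 2.3 Flat -0.1 Fz 4.8
-0.0575 act x -0.0573 lat 0.0003 z 0.0293 push 1.2 Flat 0.6 Fz 5.1
-0.055 act x -0.0548 lat 0.0003 z 0.0293 push 1.5 Flat 0.1 Fz 5.9
-0.0525 act x -0.0524 lat 0.0003 z 0.0293 push 2.3 Flat 0.6 Fz 4.4
-0.05 act x -0.0513 lat 0.0003 z 0.0293 push 6.9 Flat -0.1 Fz 6.0
-0.0475 act x -0.0496 lat 0.0003 z 0.0293 push 8.1 Flat -0.2 Fz 5.4
-0.045 act x -0.0473 lat 0.0003 z 0.0293 push 8.8 Flat -0.1 Fz 6.2
13.8833 0.02336312281987379
```

Contact came at x of about -52 mm, as predicted, and the push is about 9 N. I continue to 17 mm past contact, measuring the plate's rise from the yellow sign's shift in both views.

```bash
cat > m.py <<'E'
from station import arm, vision
from h import *
def cen(n):
    r=[]
    for _ in range(6):
        c=vision.camera(n); h=cv2.cvtColor(c["color"],cv2.COLOR_BGR2HSV)
        m=cv2.inRange(h,(20,200,80),(32,255,255)); k,_l,st,ce=cv2.connectedComponentsWithStats(m)
        i=1+np.argmax(st[1:,4]); r.append([*ce[i],st[i,4]])
    return c,np.mean(r,0)
def lift():   # sign centre by least squares over both views (z), horizontal = press x/y free
    from scipy.optimize import least_squares
    (a,pa),(b,pb)=cen("top"),cen("scene")
    s=least_squares(lambda X:np.r_[proj(a,X)-pa[:2],proj(b,X)-pb[:2]],[.62,-.17,.03])
    return s.x.round(4),pa.round(1),pb.round(1)
E
python3 - <<'E'
from m import *
z=arm.read_position()[2]
print(lift())
for x in (-.042,-.039,-.036,-.033):
    arm.move_straight(P(x,z),speed=.03)
    f=np.array(arm.read_wrist_force()); p=np.array(arm.read_position())
    print(x,"act",((p[:2]-O)@d).round(4),"z",p[2].round(4),"push",(-f[:2]@d).round(1),"Fz",f[2].round(1))
    if (p[:2]-O)@d>-.0358: break
print(lift(),arm.read_time())
s=vision.camera("scene"); cv2.imwrite("pics/g4.png",cv2.resize(s["color"][200:300,200:340],None,fx=5.5,fy=5.5,interpolation=cv2.INTER_CUBIC))
E
```

```text
(array([ 0.6392, -0.1773,  0.0405]), array([400.7, 197. ,  25.7]), array([251.5, 233.3, 427.5]))
-0.042 act -0.0439 z 0.0294 push 6.9 Fz 4.3
-0.039 act -0.041 z 0.0293 push 8.3 Fz 4.5
-0.036 act -0.038 z 0.0293 push 7.7 Fz 4.5
-0.033 act -0.035 z 0.0293 push 8.7 Fz 4.0
(array([ 0.6264, -0.2026,  0.0275]), array([413. , 202.5,  42.3]), array([250.7, 232.3, 403. ])) 16.0833
```

View pics/g4.png

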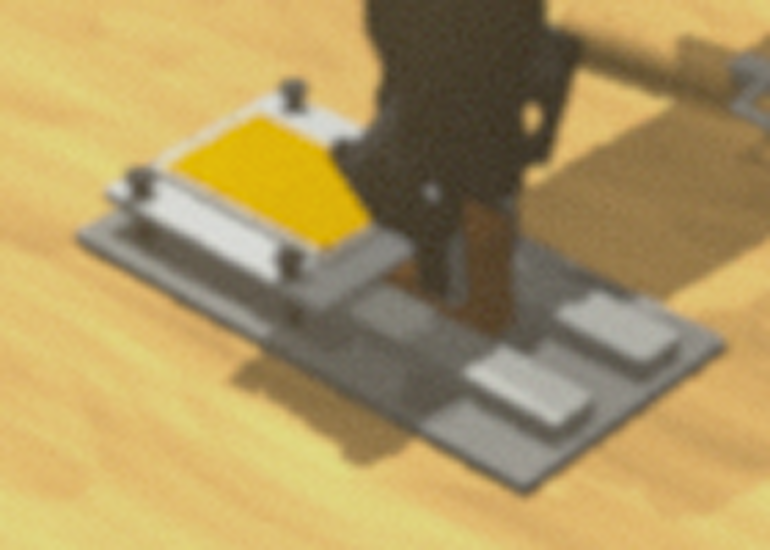

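The plate is visibly raised on the wedge alone, with the gripper still clear of it. The arm hides part of the sign, so the two-view centroid isn't valid. I check the lift from the sign's unhidden edge columns against the first picture.

Run:
```python
from station import arm, vision
from h import *
a=cv2.imread("pics/scene0.png").astype(float); L=[vision.camera("scene") for _ in range(8)]; c=L[0]; b=np.mean([i["color"] for i in L],0)
def edge(im,x,hi,lo):  # summed yellowness (R-B) over the rows -> subpixel edges of the sign
    y=(im[215:260,x,2]-im[215:260,x,0]); y=np.interp(np.arange(0,44,.05),np.arange(45),y); k=np.flatnonzero(y>130); 
    k=k[(k*.05+215>hi)&(k*.05+215<lo)]; return 215+k[0]*.05,215+k[-1]*.05
r=[]
for x in range(234,250):
    e0,e1=edge(a,x,219,252),edge(b,x,219,252); r.append(np.subtract(e0,e1))
print(np.round(r,2).tolist(),np.median(r,0))
print("px per mm", (proj(c,P(.06,.03))-proj(c,P(.06,.034)))/4)
f=np.array(arm.read_wrist_force()); print(f, arm.read_gripper_width(),arm.read_gripper_force(),((np.array(arm.read_position())[:2]-O)@d),arm.read_time())
```

```text
[[1.55, 1.15], [1.55, 1.15], [1.55, 1.15], [1.5, 1.25], [1.3, 1.2], [1.25, 1.05], [1.4, 1.05], [1.55, 1.05], [1.5, 1.05], [1.55, 1.1], [1.45, 1.15], [1.35, 1.15], [1.2, 1.05], [1.0, 1.0], [1.15, 1.15], [1.35, 1.15]] [1.425 1.15 ]
px per mm [0.02587019 0.33669191]
[0.31021497 7.58750535 4.66563441] 0.023290238157169327 59.39214787184028 -0.03503830956133571 16.5333
```

The sign has moved up about 1.3 px, which is a lift of about 3.8 mm. The grip is firm and steady, so I hand in.

```bash
python3 -c "
from station import arm
print(arm.finish_job())"
```

```text
the job is handed in; nothing more can be done
None
```

The job is handed in: the slim wedge is in the channel and still in the gripper, and it alone carries the plate, about 4 mm above the bars (3.8 mm measured from the camera).

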